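# Close a tin in the bench lid press

### The arm

A 7-joint arm with a two-finger parallel gripper is mounted at the origin on a cart in front of the work surface, level with it; the furniture and walls round the work are solid. World frame = base frame: x ahead of the robot, y to its left, z up, the work surface at z = 0. Lengths are in m, angles in rad, forces in N, time in s.
With the tool pointing down it reaches from about 0.425 to 0.825 m from the base axis. Payload 3.6 kg.
Tool frame: the origin (TCP) lies between the finger pads; the fingertips stand 19 mm ahead of it and the grasp point (between the pads) is the TCP; z points along the fingers, y is the direction in which the jaws open and shut (so a half turn about z gives the same grasp; the last joint's range is limited). The gripper opens to 93 mm and grips with 3 to 60 N. Pads are 15 mm wide; open, the fingers measure 128 mm over their backs; the gripper's body (75 mm by 188 mm) begins 65 mm behind the grasp point.
Start: joints at [-1.274, 0.615, -0.013, 1.423, 0.008, 1.103, -0.04], TCP at [0.206, 0.616, 0.238] pointing down, gripper open.
Joint ranges: [-3.12, 3.12], [-0.3, 2.06], [-1.34, 1.32], [0.26, 2.42], [-1.36, 4.5], [0.01, 1.98], [-2.84, 2.84]. Speed limits (rad/s): [2.79, 2.79, 3.14, 3.14, 3.14, 3.14, 3.14].

### API

Orientations are given as a rotation vector (axis times angle).
In Python, from cell import ctrl gives the robot as it stands.
- The arm moves only by the tool jog_arm, never from a script. Its argument "steps" is one flat list of numbers, 7 for each row, row after row: the shift along the tool's x, y, z each as a share of 0.02 m, from -1 to 1, then the turn, a rotation vector about the tool's x, y, z each as a share of 0.1 rad, from -1 to 1, then the closure, from 0 (fully open) to 1 (shut). A call has 1 to 20 rows; each row shifts and turns the pose as measured when the row begins, along the tool's axes as they then stand; what a row does not reach is not made up. A row lasts 1/10 s, in which the tool goes at most 50 mm and 8.59 degrees, less where a joint would pass 70% of its speed; a pose out of reach is approached as far as the arm can. A call with a number of a shift or a turn outside -1 to 1 is refused whole. A call with a gripper value outside its range is refused whole. The fingers move at their own pace and stop on an object; the grip force is fixed at half the most. Time passes only in rows, so rows that do not move let the fingers close. It gives the time, the measured TCP pose, the force and the opening at its end, in the units of the state.
- ctrl.get_obs(): the state, without advancing time (a new reading comes with each control period).
- ctrl.read_camera(name): name is "side" or "top" or "wrist"; returns a dict with "color" (384x512x3 uint8, red, green, blue), "camera_matrix" (3x3 intrinsics, pixels), "R" (3x3) and "t" (3): a world point X has camera coordinates R X + t. Camera axes: x right, y down, z forward; pixel columns grow to the right and rows downward; lengths in m; the calibration is good to about 2 mm. A picture is of the moment at which its call begins. There is no depth.
- ctrl.sign_off(): hands the job in, once; it reports no verdict.
The state is a dict: "time_s": time; "qpos": joint angles; "joint_vel": joint speeds; "effort": joint torques, N m; "tcp_pos": TCP position; "tool_rot": TCP orientation; "contact_force": force on the tool from outside, world axes, zero at the start; "ft_torque": the same for the moment, N m; "width": finger opening in m.
Only numpy, scipy, OpenCV 4.12 (cv2) and the standard library are available. Lean on these libraries where they do the work, as an engineer would, in place of code of your own. Each camera call takes 0.05 s, during which the arm holds its last target.

### The job

Close the loose-lidded tin in the bench press: push the sliding tray fully home under the ram by its upright front plate, push the lever arm all the way down with a fingertip so that the ram presses the lid fully on, and let the lever come back up. Then push the tray fully back out towards you from the inner side of its front plate, with the closed tin still standing in it. Let the press do the work: do not press, lift or push the tin itself, and leave the other things on the table where they are.

Things in the scene. Friction and masses are not known exactly. Their poses are not given: they have to be found in the camera images.
- press: Grey bench press, fixed. Bed x -195..125 mm, y -75..75, guide rails 40 high; column at the back; head x -43..117, y -34..34, 135..227 high; ram with a 54 mm round pad, 110 mm above the table when the lever is up, ram's top at 287. Origin: on the table under the ram's axis. +x along the bed away from the operator to the column, +y to the left, z up. Lever on the right (-y) side.
- lever_pivot (a point): The lever's hinge axis (it runs along the press's y), at the middle of the lever's hub: at x 0, y -82, z 185 mm in the press's frame. Axes as the press.
- lever_grip (a point): Centre of the black rubber grip (26 mm thick, 80 long) on the end of the lever arm, a 13 mm round bar; 140 mm from lever_pivot, the arm ends at 180 mm. This frame's -x runs along the arm to its free end, +z is square to the arm on its upper side, the side to push on.
- lever (a joint): Lever angle, rad. 0: up, arm 0.55 above level and pointing to the operator (press -x). 1.0: lower stop, arm 0.45 below level, ram 22.5 mm down, which presses the lid home. A spring brings it back to 0 when let go. About 2 to 3 N at the grip moves it, about 6 N while the lid goes on.
- tray (a joint): Position of the tray in its guide, m. 0: fully drawn out to the operator (-x of the press), as at the start. 0.090: fully home, against the stop, tin under the ram. Slides with about 3 N and stays where it is left.
- tray_plate (a point): Centre of the upper part of the tray's upright front plate: 8 mm thick (x), 80 wide (y), top edge 17 mm above this point, the tray's flat floor 33 mm below it (36.5 above the table). 149 mm in front of (-x) the nest's centre; a free gap of 107 mm lies between plate and tin. Axes as the press.
- nest (a point): Centre of the floor of the round recess in the tray (77 mm across, 6 mm deep) in which the tin stands. 30.5 mm above the table. Axes as the press.
- tin: The tin in the tray, 73 mm across, with a slip lid; 57 mm high when closed. It stands loose in the nest. Origin: centre of its underside; z up.
- tin_mid (a point): The middle of that tin, 28 mm above its underside.
- lid (a joint): How far the tin's lid stands above its seat, m. 0: fully on, its skirt down on the bead round the tin. At the start it is 3.5 to 5.5 mm proud. It goes down with about 18 N and stays where it is pushed.
- closed_tin_a: A bystander: an already closed tin, 76 mm across, 57 high, on the table left of the press. Origin at its underside.
- closed_tin_b: A bystander: another closed tin, the same size, left of the press. Origin at its underside.
- wooden_spoon: A bystander: wooden spoon, 290x66x18 mm, lying right of the press. Origin at the middle of its underside.
- measure_cup: A bystander: steel measuring cup with a flat handle, 143x63x37 mm, right of the press. Origin at the middle of its underside.
- star_cutter: A bystander: star-shaped biscuit cutter, 70 mm, 23 high, right of the press near the table edge. Origin at its underside.
There are look-alikes about, which are no part of the job. What is shaped like the tin but black or yellow is not meant.

How it is judged:
On the way, in this order (a step that is already met when the one before it is completed fails the run):
1. the tray is pushed fully home with the tin in it (value of joint tray above 0.086 m and horizontal distance between tin_mid and nest below 0.006 m), for 0.1 s.
2. with the tray home, the lever is down and the lid is pressed on (value of joint tray above 0.086 m and value of joint lid below 0.0012 m and value of joint lever above 0.85 rad), for 0.1 s.
3. the lever is let up again and the tray still home (value of joint tray above 0.086 m and value of joint lever below 0.1 rad), for 0.1 s.
At the end, for the whole second after the job is handed in: The lid is fully on (within 1.2 mm of its seat), the lever is up again (under 0.08 rad), the tray is fully out (within 5 mm of its outer stop) and the tin stands upright and still in the tray's nest (within 6 mm of its centre) (value of joint lid below 0.0012 m and value of joint tray below 0.005 m and value of joint lever below 0.08 rad and horizontal distance between tin_mid and nest below 0.006 m and angle between tin_mid's own z axis and vertical below 0.05 rad and z of tin_mid in the frame of nest below 0.032 m and linear speed of tin below 0.02 m/s); the robot touches nothing.
It fails at once if the tin or its lid is pressed or pushed by the robot (over 4 N) (contact force between any of the fingers, the arm and tin above 4 N).
It fails at once if the tin is lifted out of the nest (z of tin_mid in the frame of nest above 0.04 m).
It fails at once if the tin is tipped (angle between tin_mid's own z axis and vertical above 0.25 rad).
It fails at once if another thing on the table is moved or lifted (over 20 mm) (distance of any of closed_tin_a, closed_tin_b, wooden_spoon, measure_cup, star_cutter from where it was at the start of the episode above 0.02 m).
It also fails if it takes over 58 s, if anything falls off the work surface, if the arm or the gripper's body presses on something with over 40 N, if the wrist force passes 120 N, or if a joint passes its speed limit or range.

## Working session

There is one attempt and no reset: what is moved stays moved. The work goes in short steps, Python scripts to look and compute and a tool call to move; the robot and the scene stay as the last step left them, time stands still between calls to the robot, and variables do not carry over. Pictures are saved under pics/ and viewed, and the job is handed in when it is done.

Besides the shell and the picture viewer there is one more tool, called after "Call:" in YAML: its name, and indented under it one key for each argument. jog_arm: Moves the arm, as the interface text tells. Its arguments: {"type":"object","properties":{"steps":{"type":"array"}},"required":["steps"]}

```bash
mkdir -p pics; ls
python3 - <<'E'
from cell import ctrl
import cv2
o=ctrl.get_obs()
print({k:o[k] for k in('time_s','tcp_pos','tool_rot','width','contact_force')})
for n in('side','top','wrist'):
    c=ctrl.read_camera(n); cv2.imwrite(f'pics/{n}0.png',c['color'][:,:,::-1])
    print(n,c['camera_matrix'],c['R'],c['t'])
E
```

```text
pics
{'time_s': 0.0, 'tcp_pos': array([0.20596428, 0.61572567, 0.23650259]), 'tool_rot': array([-0.50470819, -3.10039178,  0.00393051]), 'width': 0.09318098800975877, 'contact_force': array([ 0.20139572, -0.17040641,  0.11896127])}
side [[360.74694072   0.         256.67273639]
 [  0.         360.74694072 191.72871407]
 [  0.           0.           1.        ]] [[ 0.89813718 -0.43907358  0.02374854]
 [-0.14477359 -0.3462722  -0.92689599]
 [ 0.415199    0.82904159 -0.3745662 ]] [-0.51483689  0.23146704  0.85991309]
top [[351.42490557   0.         256.94759794]
 [  0.         351.42490557 187.06331647]
 [  0.           0.           1.        ]] [[-0.00944161 -0.99993921  0.00569484]
 [-0.9895209   0.00852235 -0.144138  ]
 [ 0.14408071 -0.00699606 -0.98954121]] [0.03493031 0.60111974 1.22866793]
wrist [[273.21064484   0.         256.58406011]
 [  0.         273.21064484 192.62304561]
 [  0.           0.           1.        ]] [[ 0.31757453  0.94823148 -0.00186666]
 [ 0.91418927 -0.30564943  0.2661511 ]
 [ 0.25180231 -0.08622929 -0.96392951]] [-0.64894023 -0.03151921  0.39116489]
```

View pics/side0.png

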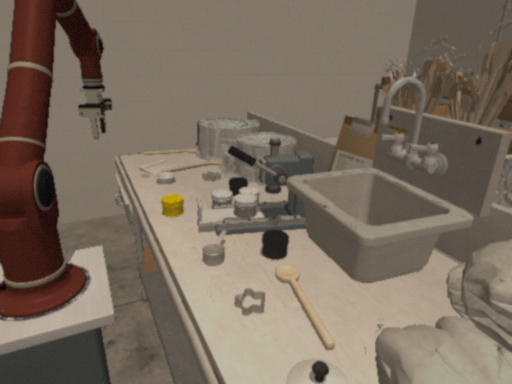

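View pics/top0.png

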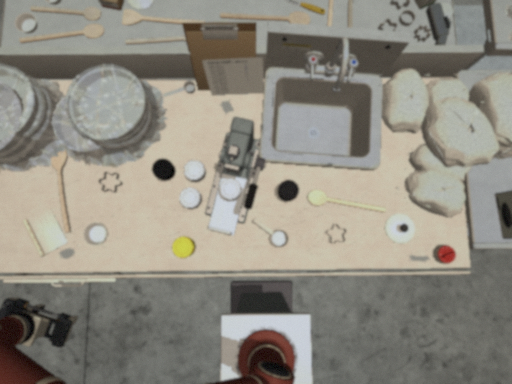

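View pics/wrist0.png

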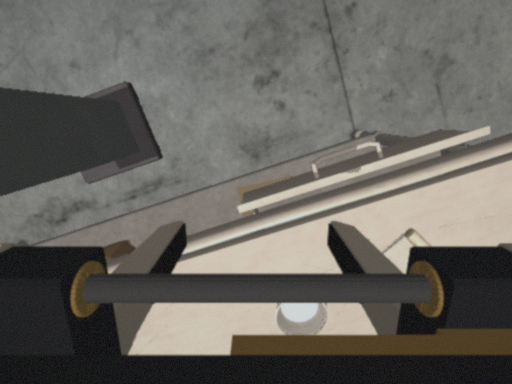

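Side view: the press is at (265,180) and its lever grip at (240,155). Top view: the tin in the press tray is at (229,188) and the lever's black grip at (251,196). Next, an enlarged top crop.

Run:
```python
import cv2
t=cv2.imread('pics/top0.png'); cv2.imwrite('pics/topc.png',cv2.resize(t[105:255,160:310],None,fx=4,fy=4,interpolation=cv2.INTER_CUBIC)[:600])
t=cv2.imread('pics/side0.png'); cv2.imwrite('pics/sidec.png',cv2.resize(t[125:275,150:330],None,fx=4,fy=4,interpolation=cv2.INTER_CUBIC))
```

```text
(no output)
```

View pics/topc.png

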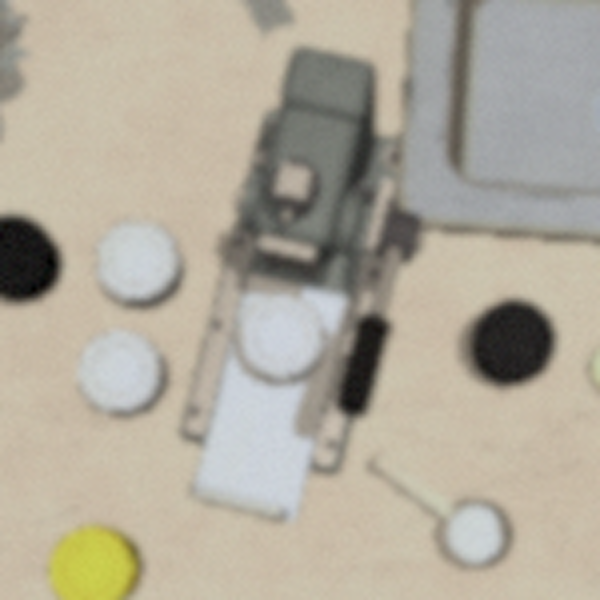

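View pics/sidec.png

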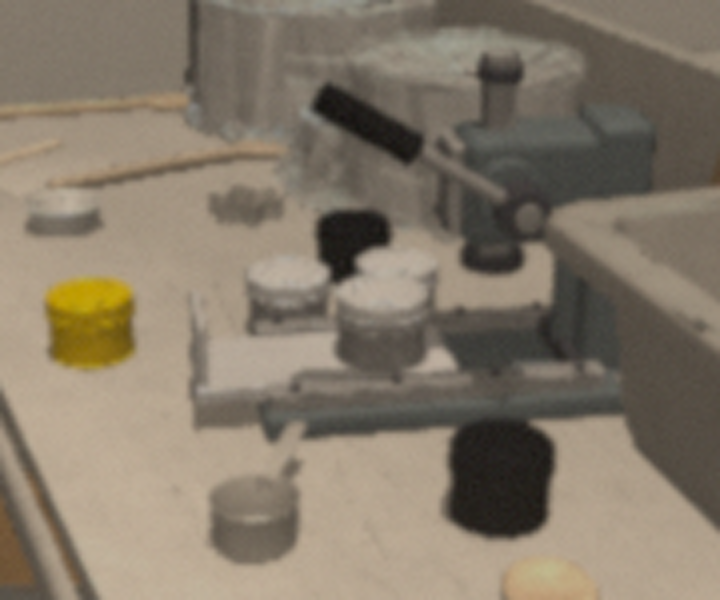

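Candidates for the tin (top pixel): the white tin in the tray at (230,189), loose white tins at (190,198) and (194,171), black ones at (163,169) and (288,190), yellow at (183,247). I choose the one in the tray. The crops confirm it stands on the white tray in line with the ram, with the lid visibly proud.

```bash
cat > h.py <<'E'
import numpy as np,cv2
from cell import ctrl
def ray(c,u,v):
    d=np.linalg.inv(c['camera_matrix'])@np.array([u,v,1.]); R=np.array(c['R']);o=-R.T@c['t']; return o,R.T@d
def onz(c,u,v,z):
    o,d=ray(c,u,v); return o+d*(z-o[2])/d[2]
def tri(l):
    A=np.zeros((3,3));b=np.zeros(3)
    for o,d in l:
        d=d/np.linalg.norm(d);P=np.eye(3)-np.outer(d,d);A+=P;b+=P@o
    x=np.linalg.solve(A,b);print('resid',[np.round(np.linalg.norm((np.eye(3)-np.outer(d,d)/(d@d))@(x-o)),4) for o,d in l]);return x
def pix(c,X):
    p=c['camera_matrix']@(np.array(c['R'])@np.asarray(X)+c['t']);return p[:2]/p[2]
E
python3 - <<'E'
from h import *
T=ctrl.read_camera('top');S=ctrl.read_camera('side')
t=lambda u,v:((u+.5)/4-.5+160,(v+.5)/4-.5+105)
s=lambda u,v:((u+.5)/4-.5+150,(v+.5)/4-.5+125)
np.set_printoptions(precision=4,suppress=True)
a=onz(T,*t(193,492),.0865);b=onz(T,*t(292,516),.0865);print('plate',a,b,np.linalg.norm(a-b))
print('tin',onz(T,*t(280,335),.092))
r=onz(T,*t(295,182),.287);print('ram',r)
print('ram tri',tri([ray(T,*t(295,182)),ray(S,*s(500,62))]))
m=(a+b)/2;print('yaw',np.degrees(np.arctan2(r[1]-m[1],r[0]-m[0])),np.degrees(np.arctan2(*(a-b)[[0,1]]*[-1,1])),np.linalg.norm((r-m)[:2]))
print('rg outer',tri([ray(T,*t(352,408)),ray(S,*s(326,100))]))
print('rg inner',tri([ray(T,*t(375,322)),ray(S,*s(412,142))]))
for n,p in dict(rail_l=(185,435),rail_r=(325,468)).items(): print(n,onz(T,*t(*p),.04))
for n,p in dict(cupend=(370,462),cup=(475,535),black=(512,342),sinkcorner=(410,225)).items(): print(n,onz(T,*t(*p),.04))
# tin centroid contour
im=T['color'];
E
```

```text
plate [0.4558 0.1997 0.0865] [0.4345 0.1147 0.0865] 0.08761747646651145
tin [0.5906 0.1249 0.092 ]
ram [0.6772 0.1    0.287 ]
resid [np.float64(0.0009), np.float64(0.0009)]
ram tri [0.6783 0.1009 0.2792]
yaw -13.844693251382397 -14.025088747779556 0.2389586029545812
resid [np.float64(0.0021), np.float64(0.0021)]
rg outer [0.5119 0.0582 0.276 ]
resid [np.float64(0.0019), np.float64(0.0019)]
rg inner [0.5767 0.0425 0.2427]
rail_l [0.5081 0.2136 0.04  ]
rail_r [0.4775 0.0882 0.04  ]
cupend [0.4824 0.0479 0.04  ]
cup [ 0.4169 -0.045   0.04  ]
black [ 0.5897 -0.0817  0.04  ]
sinkcorner [0.6989 0.0096 0.04  ]
```

The geometry checks out: plate to ram 239 mm (149+90 expected), press yaw about −14°, and the grip midpoint agrees with the joint data. First I turn the tool so the jaws lie along press x, with the fingers shut.

Call:
jog_arm:
  steps: [0,0,0,0,0,1,1,0,0,0,0,0,1,1,0,0,0,0,0,1,1,0,0,0,0,0,1,1,0,0,0,0,0,1,1,0,0,0,0,0,1,1,0,0,0,0,0,1,1,0,0,0,0,0,1,1,0,0,0,0,0,1,1,0,0,0,0,0,1,1,0,0,0,0,0,1,1,0,0,0,0,0,1,1,0,0,0,0,0,1,1,0,0,0,0,0,1,1,0,0,0,0,0,1,1]

```text
time_s: 1.75
tcp_pos: [0.204, 0.6145, 0.2338]
tool_rot: [2.538, 1.847, -0.013]
contact_force: [-0.1, -0.1, -0.7]
width: 0.0001
```

```bash
cat >> h.py <<'E'
from scipy.spatial.transform import Rotation as Ro
RAM=np.array([.678,.1005]);YAW=np.radians(-14.0)
EX=np.array([np.cos(YAW),np.sin(YAW)]);EY=np.array([-EX[1],EX[0]])
def pw(x,y,z): return np.r_[RAM+x*EX+y*EY,z]
def wp(X): d=np.asarray(X)[:2]-RAM; return np.array([d@EX,d@EY,X[2]])
def togo(x,y,z):
    o=ctrl.get_obs();R=Ro.from_rotvec(o['tool_rot'])
    # desired: tool y=+EX, z down
    Y=np.r_[EX,0];Z=np.array([0,0,-1.]);D=np.c_[np.cross(Y,Z),Y,Z]
    np.set_printoptions(precision=3,suppress=True)
    print('t',o['time_s'],'press-frame tcp',wp(o['tcp_pos']),'F',o['contact_force'],'w',o['width'])
    print('shift units',R.inv().apply(pw(x,y,z)-o['tcp_pos'])/.02,'turn units',(R.inv()*Ro.from_matrix(D)).as_rotvec()/.1)
E
python3 -c "
from h import *
togo(-.280,0,.2)"
```

```text
t 1.75 press-frame tcp [-0.584  0.384  0.234] F [-0.068 -0.103 -0.675] w 0.0001402111295357271
shift units [-18.105  16.489   1.802] turn units [-0.027  0.082 -0.683]
```

Call:
jog_arm:
  steps: [-0.9,0.82,0,0,0,-0.68,1,-0.9,0.82,0,0,0,0,1,-0.9,0.82,0,0,0,0,1,-0.9,0.82,0,0,0,0,1,-0.9,0.82,0,0,0,0,1,-0.9,0.82,0,0,0,0,1,-0.9,0.82,0,0,0,0,1,-0.9,0.82,0,0,0,0,1,-0.9,0.82,0,0,0,0,1,-0.9,0.82,0,0,0,0,1,-0.9,0.82,0,0,0,0,1,-0.9,0.82,0,0,0,0,1,-0.9,0.82,0,0,0,0,1,-0.9,0.82,0,0,0,0,1,-0.9,0.82,0,0,0,0,1,-0.9,0.82,0,0,0,0,1,-0.9,0.82,0,0,0,0,1,-0.9,0.82,0,0,0,0,1,-0.9,0.82,0,0,0,0,1,-0.9,0.82,0,0,0,0,1]

```text
time_s: 3.75
tcp_pos: [0.4396, 0.175, 0.2336]
tool_rot: [-2.459, -1.953, 0.013]
contact_force: [-0.0, -0.1, -0.7]
width: 0.0002
```

```bash
python3 -c "
from h import *
togo(-.275,0.005,.074)"
```

```text
t 3.75 press-frame tcp [-0.249  0.015  0.234] F [-0.044 -0.063 -0.658] w 0.00021447478516316613
shift units [-0.415 -1.241  7.988] turn units [-0.061  0.058  0.163]
```

Call:
jog_arm:
  steps: [-0.2,-0.7,0,0,0,0.16,1,-0.2,-0.6,0,0,0,0,1,0,0,0.9,0,0,0,1,0,0,0.9,0,0,0,1,0,0,0.9,0,0,0,1,0,0,0.9,0,0,0,1,0,0,0,0,0,0,1]

```text
time_s: 4.45
tcp_pos: [0.4113, 0.1715, 0.1614]
tool_rot: [2.477, 1.933, -0.005]
contact_force: [-0.0, -0.1, 0.5]
width: 0.0004
```

```bash
python3 -c "
from h import *
togo(-.275,0.005,.074)
c=ctrl.read_camera('wrist');cv2.imwrite('pics/w1.png',c['color'][:,:,::-1])
c=ctrl.read_camera('side');cv2.imwrite('pics/s1.png',cv2.resize(c['color'][125:275,130:330,::-1],None,fx=4,fy=4))"
```

```text
t 4.45 press-frame tcp [-0.276  0.004  0.161] F [-0.036 -0.15   0.501] w 0.000414040956996999
shift units [0.044 0.056 4.367] turn units [-0.019  0.025 -0.01 ]
```

View pics/w1.png

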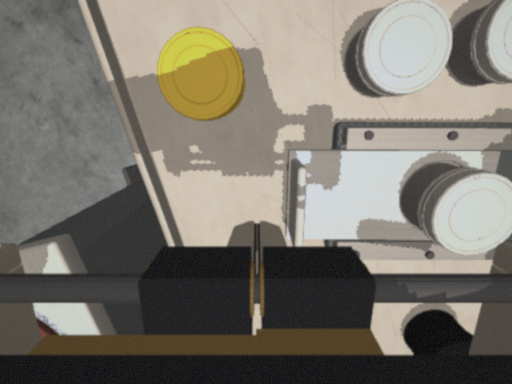

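View pics/s1.png

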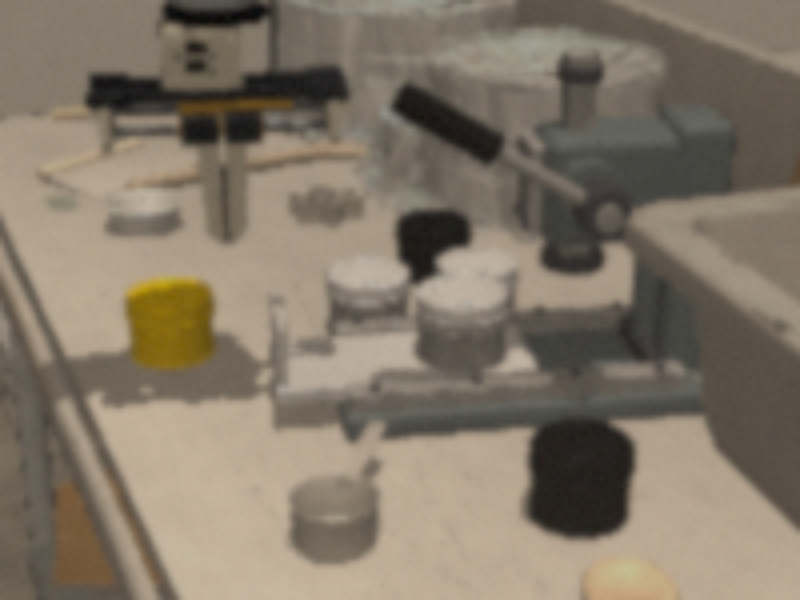

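The wrist view shows the shut fingers at (257,290), just outside the plate at (298,200), with the loose tins clear. Descending.

Call:
jog_arm:
  steps: [0,0,0.9,0,0,0,1,0,0,0.9,0,0,0,1,0,0,0.9,0,0,0,1,0,0,0.9,0,0,0,1,0,0,0.7,0,0,0,1,0,0,0,0,0,0,1]

```text
time_s: 5.15
tcp_pos: [0.4196, 0.1766, 0.0818]
tool_rot: [2.469, 1.936, 0.031]
contact_force: [-0.8, 0.6, 0.0]
width: 0.0005
```

```bash
python3 -c "
from h import *
togo(-.172,0.005,.074)"
```

```text
t 5.15 press-frame tcp [-0.269  0.011  0.082] F [-0.828  0.599  0.035] w 0.0005007894651691628
shift units [-0.338  4.849  0.459] turn units [ 0.157 -0.131  0.035]
```

Call:
jog_arm:
  steps: [-0.2,0.3,0.2,0.15,-0.13,0,1,-0.1,0.3,0.2,0,0,0,1,0,0.3,0,0,0,0,1,0,0.3,0,0,0,0,1,0,0.3,0,0,0,0,1,0,0.3,0,0,0,0,1,0,0.3,0,0,0,0,1,0,0.3,0,0,0,0,1,0,0.3,0,0,0,0,1,0,0.3,0,0,0,0,1,0,0.3,0,0,0,0,1,0,0.3,0,0,0,0,1]

```text
time_s: 6.35
tcp_pos: [0.4897, 0.1538, 0.0757]
tool_rot: [-2.464, -1.938, 0.009]
contact_force: [-3.2, 1.1, 1.5]
width: 0.0004
```

```bash
python3 -c "
from h import *
togo(-.172,0.005,.074)"
```

```text
t 6.35 press-frame tcp [-0.196  0.006  0.076] F [-3.176  1.068  1.466] w 0.0004060913829865977
shift units [-0.064  1.18   0.073] turn units [-0.089 -0.001  0.067]
```

Call:
jog_arm:
  steps: [0,0.3,0,0,0,0,1,0,0.3,0,0,0,0,1,0,0.3,0,0,0,0,1,0,0.25,0,0,0,0,1]

```text
time_s: 6.75
tcp_pos: [0.5146, 0.1475, 0.0757]
tool_rot: [-2.465, -1.938, 0.008]
contact_force: [-4.0, 1.5, 2.7]
width: 0.0005
```

Call:
jog_arm:
  steps: [0,0.25,0,0,0,0,1,0,0.2,0,0,0,0,1]

```text
time_s: 6.95
tcp_pos: [0.5161, 0.1471, 0.0754]
tool_rot: [-2.452, -1.931, 0.028]
contact_force: [-11.2, 2.3, 9.7]
width: 0.0007
```

```bash
python3 -c "
from h import *
togo(-.172,0.005,.074)"
```

```text
t 6.95 press-frame tcp [-0.168  0.006  0.075] F [-11.243   2.319   9.698] w 0.0006950854977884793
shift units [-0.052 -0.179  0.074] turn units [-0.272  0.016  0.078]
```

The tray has stopped against a rising force, now 11 N. One firmer push, then a look.

Call:
jog_arm:
  steps: [0,0.4,0,0,0,0,1,0,0.4,0,0,0,0,1]

```text
time_s: 7.15
tcp_pos: [0.5158, 0.1474, 0.075]
tool_rot: [-2.425, -1.919, 0.068]
contact_force: [-15.3, 3.0, 15.5]
width: 0.0002
```

```bash
python3 -c "
from h import *
togo(-.172,0.005,.074)
c=ctrl.read_camera('side');cv2.imwrite('pics/s2.png',cv2.resize(c['color'][125:275,130:330,::-1],None,fx=4,fy=4))"
```

```text
t 7.15 press-frame tcp [-0.169  0.006  0.075] F [-15.339   3.035  15.542] w 0.000200378825240801
shift units [-0.061 -0.159  0.06 ] turn units [-0.65   0.047  0.122]
```

View pics/s2.png

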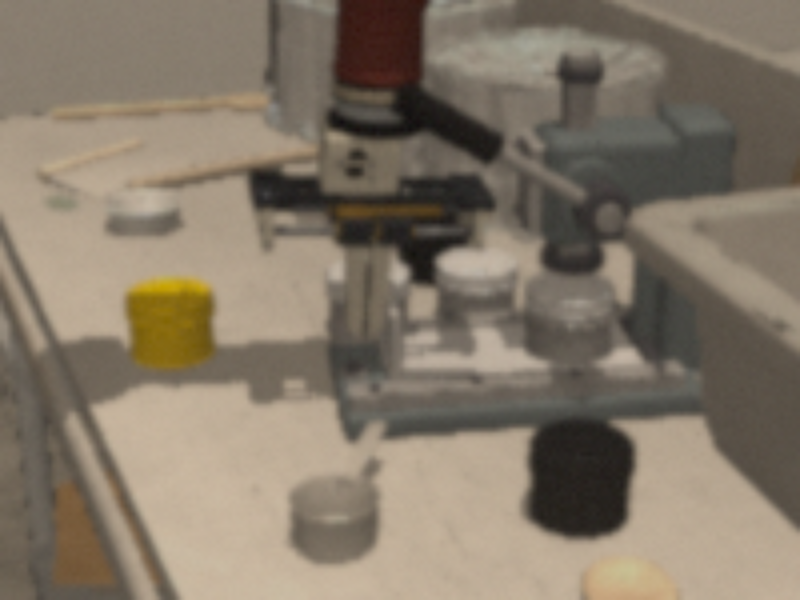

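The side view shows the tin at (570,310) directly below the ram pad (575,255), with the tray home. Backing off and rising.

Call:
jog_arm:
  steps: [0,-0.5,0,-0.6,0,0.1,1,0,-0.9,0,0,0,0,1,0,-0.9,-0.1,0,0,0,1,0,-0.9,-0.1,0,0,0,1,0,0,-1,0,0,0,1,0,0,-1,0,0,0,1,0,0,-1,0,0,0,1,0,0,-1,0,0,0,1,0,0,-1,0,0,0,1,0,0,-1,0,0,0,1,0,0,-1,0,0,0,1,0,0,-1,0,0,0,1,0,0,-1,0,0,0,1,0,0,-1,0,0,0,1,0,0,-1,0,0,0,1,0,0,-1,0,0,0,1,0,0,-1,0,0,0,1]

```text
time_s: 8.9
tcp_pos: [0.4752, 0.1595, 0.3578]
tool_rot: [2.449, 1.895, 0.082]
contact_force: [-0.3, -0.0, 0.6]
width: 0.0005
```

```bash
python3 -c "
from h import *
togo(-.135,-.082,.33)"
```

```text
t 8.9 press-frame tcp [-0.211  0.008  0.358] F [-0.261 -0.033  0.553] w 0.0005353830791292051
shift units [-4.494  3.745  1.582] turn units [ 0.675 -0.146 -0.096]
```

Call:
jog_arm:
  steps: [-0.9,0,0,0.67,-0.14,-0.1,1,-0.9,0.6,0,0,0,0,1,-0.9,0.9,0,0,0,0,1,-0.9,0.9,0,0,0,0,1,-0.9,0.9,0,0,0,0,1,0,0.4,0,0,0,0,1,0,0,0,0,0,0,1]

```text
time_s: 9.6
tcp_pos: [0.5401, 0.0487, 0.3674]
tool_rot: [2.46, 1.919, 0.048]
contact_force: [0.2, 1.7, -0.1]
width: 0.0004
```

```bash
python3 -c "
from h import *
togo(-.130,-.082,.33)
c=ctrl.read_camera('wrist');cv2.imwrite('pics/w3.png',c['color'][:,:,::-1])
c=ctrl.read_camera('side');cv2.imwrite('pics/s3.png',cv2.resize(c['color'][85:235,130:330,::-1],None,fx=4,fy=4))"
```

```text
t 9.6 press-frame tcp [-0.121 -0.084  0.367] F [ 0.192  1.699 -0.08 ] w 0.0003833748191041851
shift units [ 0.061 -0.505  1.853] turn units [ 0.356 -0.108 -0.012]
```

View pics/w3.png

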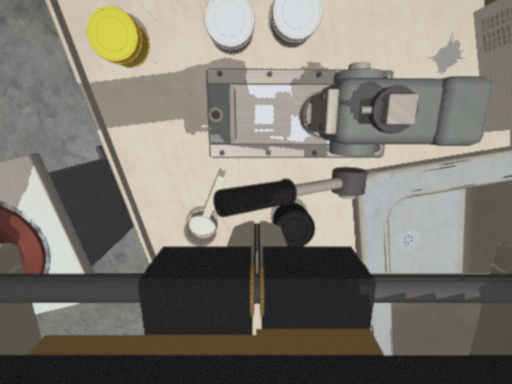

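View pics/s3.png

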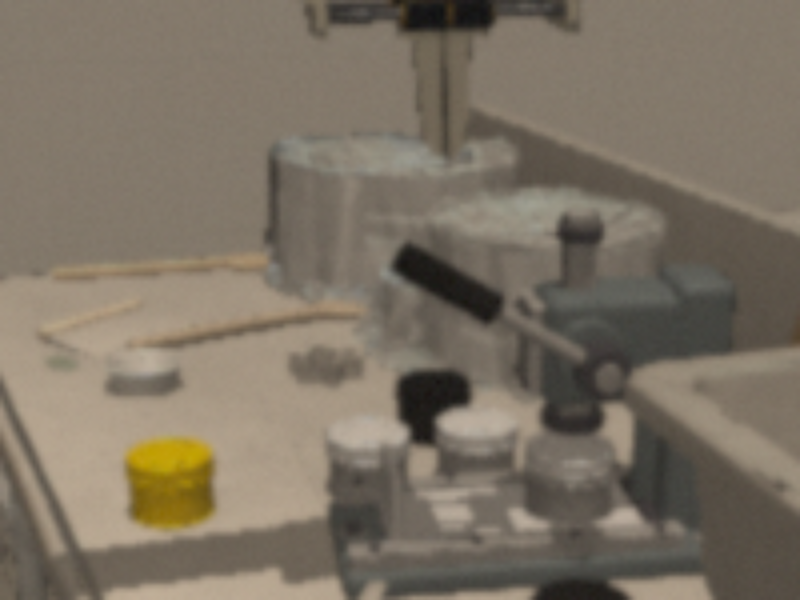

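```bash
python3 -c "
from h import *
c=ctrl.read_camera('wrist')
for r in(105,140,178): print(r,pix(c,pw(-r/1e3*.8525,-.082,.185+r/1e3*.5227)))
o=ctrl.get_obs();R=Ro.from_rotvec(o['tool_rot']);print('tip',pix(c,o['tcp_pos']+R.apply([0,0,.019])))"
```

```text
105 [283.74795558 190.5422898 ]
140 [255.77082404 195.44875562]
178 [220.61620804 201.61396671]
tip [255.08845244 232.6292834 ]
```

The predicted grip centre (256,195) matches the seen one (255,197). Lowering onto the grip.

Call:
jog_arm:
  steps: [0.06,-0.5,0.5,0.35,-0.1,0,1,0,0,0.7,0,0,0,1,0,0,0.5,0,0,0,1,0,0,0.4,0,0,0,1,0,0,0.3,0,0,0,1,0,0,0.3,0,0,0,1]

```text
time_s: 10.35
tcp_pos: [0.5258, 0.0605, 0.3091]
tool_rot: [-2.457, -1.943, 0.006]
contact_force: [-0.4, -0.1, 0.3]
width: 0.0004
```

```bash
python3 -c "
from h import *
togo(-.135,-.082,.31)"
```

```text
t 10.35 press-frame tcp [-0.138 -0.076  0.309] F [-0.354 -0.084  0.315] w 0.00035876725074487074
shift units [-0.319  0.147 -0.05 ] turn units [-0.094 -0.026  0.118]
```

Call:
jog_arm:
  steps: [-0.32,0.1,0,0,0,0.1,1,0,0,0.4,0,0,0,1,0,0,0.4,0,0,0,1,0,0,0.4,0,0,0,1]

```text
time_s: 10.75
tcp_pos: [0.5271, 0.0528, 0.2848]
tool_rot: [-2.47, -1.93, 0.001]
contact_force: [-0.7, -0.1, 2.0]
width: 0.0006
```

```bash
python3 -c "
from h import *
togo(-.138,-.082,.163)"
```

```text
t 10.75 press-frame tcp [-0.135 -0.083  0.285] F [-0.741 -0.112  1.966] w 0.0005819700195816459
shift units [ 0.017 -0.118  6.092] turn units [-0.062 -0.037  0.001]
```

The grip is in contact, at about 2 N. Pushing down.

Call:
jog_arm:
  steps: [0,0,0.4,0,0,0,1,0,0,0.4,0,0,0,1,0,0,0.4,0,0,0,1,0,0,0.4,0,0,0,1,0,0,0.4,0,0,0,1,0,0,0.4,0,0,0,1,0,0,0.4,0,0,0,1,0,0,0.4,0,0,0,1]

```text
time_s: 11.55
tcp_pos: [0.5244, 0.0541, 0.2145]
tool_rot: [-2.466, -1.928, 0.007]
contact_force: [-1.6, 0.6, 2.2]
width: 0.0006
```

```bash
python3 -c "
from h import *
togo(-.140,-.082,.163)"
```

```text
t 11.55 press-frame tcp [-0.138 -0.082  0.215] F [-1.641  0.624  2.192] w 0.0005881862319015012
shift units [ 0.002 -0.077  2.578] turn units [-0.12  -0.037  0.008]
```

Call:
jog_arm:
  steps: [0,0,0.4,0,0,0,1,0,0,0.4,0,0,0,1,0,0,0.4,0,0,0,1,0,0,0.4,0,0,0,1,0,0,0.4,0,0,0,1,0,0,0.4,0,0,0,1]

```text
time_s: 12.15
tcp_pos: [0.5292, 0.0529, 0.1647]
tool_rot: [-2.474, -1.933, -0.007]
contact_force: [0.9, -0.3, 5.9]
width: 0.0006
```

```bash
python3 -c "
from h import *
togo(-.140,-.082,.163)"
```

```text
t 12.15 press-frame tcp [-0.133 -0.082  0.165] F [ 0.88  -0.337  5.907] w 0.0005518490668564417
shift units [ 0.011 -0.356  0.084] turn units [ 0.012 -0.048  0.001]
```

Call:
jog_arm:
  steps: [0,-0.1,0.4,0,0,0,1,0,-0.1,0.4,0,0,0,1,0,0,0.4,0,0,0,1,0,0,0.5,0,0,0,1]

```text
time_s: 12.55
tcp_pos: [0.531, 0.0523, 0.1548]
tool_rot: [-2.474, -1.928, -0.04]
contact_force: [-26.2, 1.2, 80.5]
width: 0.0005
```

```bash
python3 -c "
from h import *
togo(-.140,-.082,.163)
c=ctrl.read_camera('side');cv2.imwrite('pics/s4.png',cv2.resize(c['color'][105:255,130:330,::-1],None,fx=4,fy=4))"
```

```text
t 12.55 press-frame tcp [-0.131 -0.082  0.155] F [-26.242   1.212  80.477] w 0.0004614183887454376
shift units [ 0.027 -0.447 -0.414] turn units [ 0.118 -0.228 -0.026]
```

View pics/s4.png

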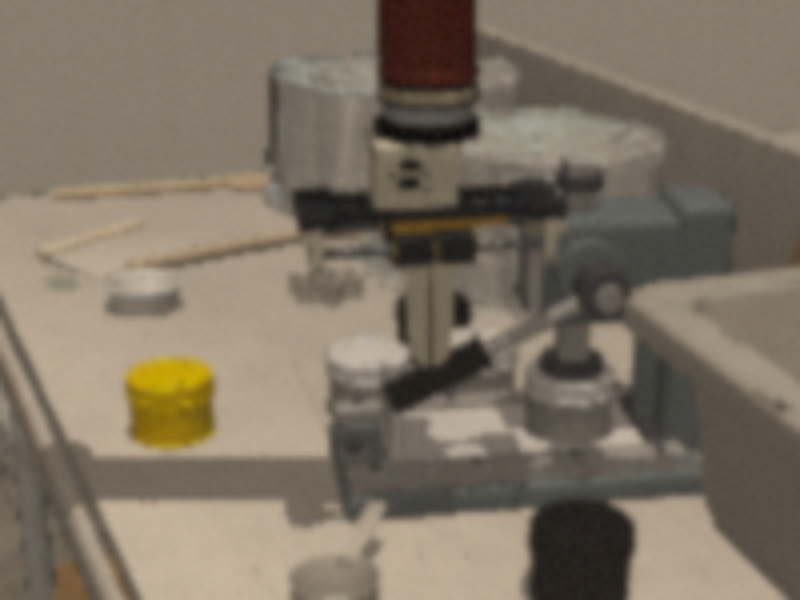

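The lever is at its lower stop (80 N, firm) and the ram pad sits on the lid at (570,370). Raising gently so the lever follows.

Call:
jog_arm:
  steps: [0,0,-0.4,0,0,0,1,0,-0.1,-0.5,0,-0.2,0,1,0,-0.1,-0.5,0,0,0,1,0,0,-0.5,0,0,0,1,0,0,-0.5,0,0,0,1,0,0,-0.5,0,0,0,1,0,0,-0.5,0,0,0,1,0,0,-0.5,0,0,0,1,0,0,-0.5,0,0,0,1,0,0,-0.5,0,0,0,1,0,0,-0.5,0,0,0,1,0,0,-0.5,0,0,0,1,0,0,-0.5,0,0,0,1,0,0,-0.5,0,0,0,1,0,0,-0.5,0,0,0,1,0,0,-0.5,0,0,0,1,0,0,-0.5,0,0,0,1,0,0,-0.5,0,0,0,1,0,0,-0.5,0,0,0,1]

```text
time_s: 14.5
tcp_pos: [0.523, 0.0512, 0.359]
tool_rot: [2.476, 1.922, 0.022]
contact_force: [0.1, 0.0, 0.9]
width: 0.0003
```

```bash
python3 -c "
from h import *
togo(-.140,-.082,.35)"
```

```text
t 14.5 press-frame tcp [-0.138 -0.085  0.359] F [0.138 0.028 0.937] w 0.00032600735557208643
shift units [ 0.164 -0.082  0.448] turn units [ 0.144 -0.066 -0.06 ]
```

Call:
jog_arm:
  steps: [0.9,-0.4,0,0.14,0,-0.06,0,0.9,-0.4,0,0,0,0,0,0.9,-0.4,0,0,0,0,0,0.9,-0.4,0,0,0,0,0,0.7,-0.4,0,0,0,0,0,0,0,0,0,0,0,0,0,0,0,0,0,0,0]

```text
time_s: 15.2
tcp_pos: [0.5022, 0.1563, 0.3594]
tool_rot: [-2.46, -1.937, -0.004]
contact_force: [-0.1, 0.3, 0.4]
width: 0.0518
```

```bash
python3 -c "
from h import *
togo(-.180,.008,.074)
c=ctrl.read_camera('side');cv2.imwrite('pics/s5.png',cv2.resize(c['color'][125:245,180:330,::-1],None,fx=5,fy=5))
c=ctrl.read_camera('wrist');cv2.imwrite('pics/w5.png',c['color'][:,:,::-1])
"
```

```text
t 15.2 press-frame tcp [-0.184  0.012  0.359] F [-0.118  0.272  0.363] w 0.05184985026551125
shift units [-0.297  0.292 14.268] turn units [-0.063 -0.081  0.077]
```

View pics/s5.png

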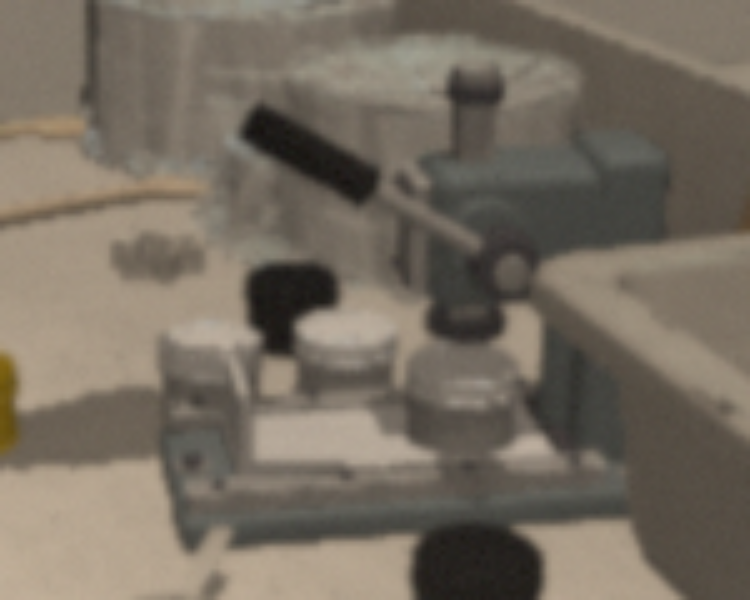

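View pics/w5.png

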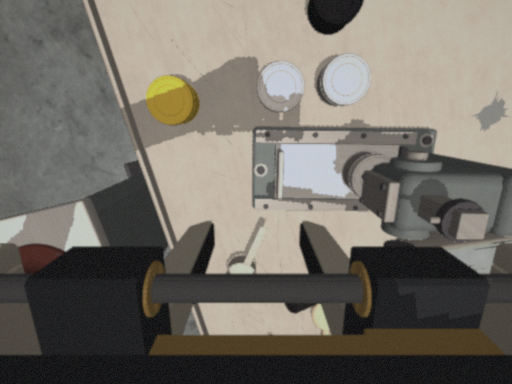

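The lever is back up at (310,150), the tin is under the ram, and the plate is at wrist pixel (280,175). Descending partway with the gripper open, to straddle the plate.

Call:
jog_arm:
  steps: [-0.3,0.3,0.5,0,0,0.08,0,0,0,0.9,0,0,0,0,0,0,0.9,0,0,0,0,0,0,0.9,0,0,0,0,0,0,0.9,0,0,0,0,0,0,0.9,0,0,0,0,0,0,0.9,0,0,0,0,0,0,0.9,0,0,0,0,0,0,0.9,0,0,0,0,0,0,0.5,0,0,0,0,0,0,0,0,0,0,0]

```text
time_s: 16.4
tcp_pos: [0.5101, 0.1292, 0.1847]
tool_rot: [-2.506, -1.892, 0.005]
contact_force: [0.3, 0.5, 0.2]
width: 0.0932
```

```bash
python3 -c "
from h import *
togo(-.180,.008,.074)
c=ctrl.read_camera('wrist');cv2.imwrite('pics/w6.png',c['color'][:,:,::-1])
for p in[(-.149,-.04),(-.149,.04)]: print(pix(c,pw(*p,.0865)))
o=ctrl.get_obs();R=Ro.from_rotvec(o['tool_rot'])
for y in(-.0465,.0465): print('tip',pix(c,o['tcp_pos']+R.apply([0,y,.019])))
"
```

```text
t 16.4 press-frame tcp [-0.17  -0.013  0.185] F [0.269 0.498 0.231] w 0.09320029378986867
shift units [ 1.031 -0.526  5.535] turn units [-0.029  0.014 -0.33 ]
[279.053 224.966]
[278.021 140.944]
tip [185.997 233.744]
tip [327.465 233.812]
```

View pics/w6.png

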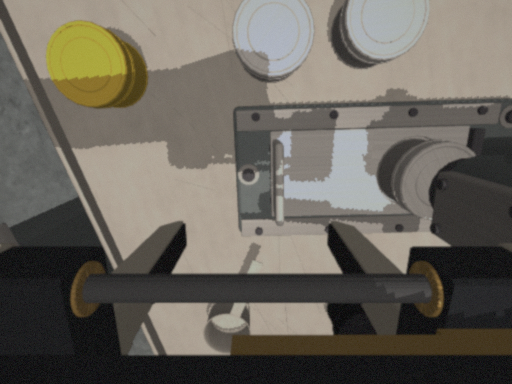

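The plate is seen at (279,140–223), where the model for tray = 90 mm predicts (278.5,141–225), so the tray is still home. Correcting the lateral drift, then going down.

Call:
jog_arm:
  steps: [0.6,-0.3,0,0,0,-0.33,0,0.5,-0.3,0.5,0,0,0,0,0,0,0.7,0,0,0,0,0,0,0.7,0,0,0,0,0,0,0,0,0,0,0]

```text
time_s: 16.95
tcp_pos: [0.5059, 0.16, 0.1484]
tool_rot: [-2.468, -1.943, -0.011]
contact_force: [-0.3, -0.4, 0.1]
width: 0.0931
```

```bash
python3 -c "
from h import *
togo(-.180,.008,.074)"
```

```text
t 16.95 press-frame tcp [-0.181  0.016  0.148] F [-0.342 -0.447  0.146] w 0.0930629760047531
shift units [-0.425  0.05   3.719] turn units [ 0.04  -0.058  0.074]
```

Call:
jog_arm:
  steps: [-0.3,0,0.6,0,0,0.05,0,0,0,0.7,0,0,0,0,0,0,0.6,0,0,0,0,0,0,0.5,0,0,0,0,0,0,0.4,0,0,0,0,0,0,0,0,0,0,0]

```text
time_s: 17.55
tcp_pos: [0.5065, 0.1598, 0.0924]
tool_rot: [2.467, 1.945, 0.023]
contact_force: [-0.2, 0.2, -0.7]
width: 0.0932
```

```bash
python3 -c "
from h import *
togo(-.281,.008,.074)
c=ctrl.read_camera('side');cv2.imwrite('pics/s7.png',cv2.resize(c['color'][125:245,180:330,::-1],None,fx=5,fy=5))"
```

```text
t 17.55 press-frame tcp [-0.181  0.016  0.092] F [-0.195  0.218 -0.681] w 0.09315140820732035
shift units [-0.368 -5.023  0.868] turn units [ 0.089 -0.114  0.09 ]
```

View pics/s7.png

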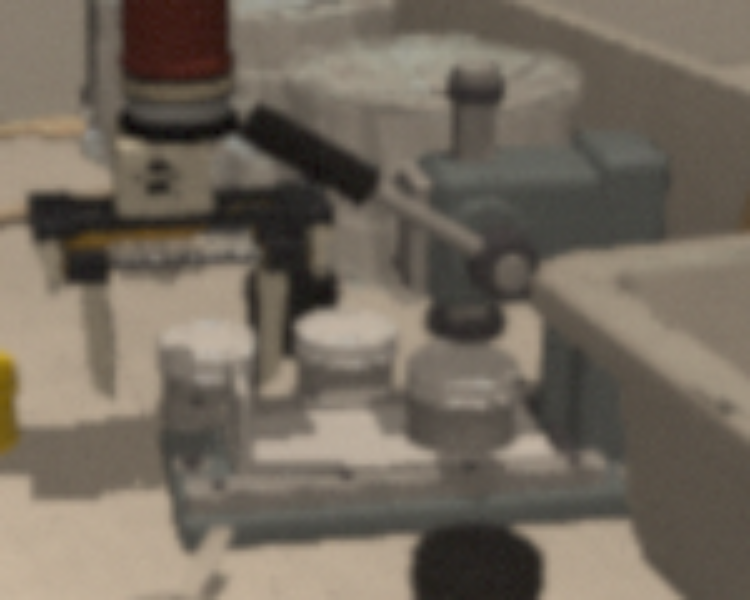

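The inner finger at (270,380) is between the plate (245,400) and the tin (465,400). Going down the last bit, narrowing the jaws a little to stay within reach at the far end, and pushing outward.

Call:
jog_arm:
  steps: [-0.2,0,0.5,0,-0.1,0.08,0.2,-0.1,0,0.4,0,0,0,0.2,0,-0.2,0,0,0,0,0.2,0,-0.3,0,0,0,0,0.2,0,-0.3,0,0,0,0,0.2,0,-0.3,0,0,0,0,0.2,0,-0.3,0,0,0,0,0.2]

```text
time_s: 18.3
tcp_pos: [0.4828, 0.1597, 0.0747]
tool_rot: [2.465, 1.921, 0.027]
contact_force: [2.5, -0.6, -2.3]
width: 0.0743
```

```bash
python3 -c "
from h import *
togo(-.275,.008,.076)"
```

```text
t 18.3 press-frame tcp [-0.204  0.01   0.075] F [ 2.466 -0.604 -2.333] w 0.0743046777649544
shift units [-0.119 -3.559 -0.151] turn units [ 0.233 -0.039 -0.025]
```

Call:
jog_arm:
  steps: [0,-0.3,-0.1,0.2,0,0,0.2,0,-0.3,0,0,0,0,0.2,0,-0.3,0,0,0,0,0.2,0,-0.3,0,0,0,0,0.2,0,-0.3,0,0,0,0,0.2,0,-0.3,0,0,0,0,0.2,0,-0.3,0,0,0,0,0.2,0,-0.3,0,0,0,0,0.2]

```text
time_s: 19.1
tcp_pos: [0.4328, 0.1724, 0.0772]
tool_rot: [2.478, 1.931, 0.01]
contact_force: [3.6, -1.3, -2.2]
width: 0.0746
```

```bash
python3 -c "
from h import *
togo(-.275,.008,.076)"
```

```text
t 19.1 press-frame tcp [-0.255  0.01   0.077] F [ 3.637 -1.283 -2.2  ] w 0.07461288598217383
shift units [-0.124 -0.984  0.056] turn units [ 0.04  -0.048 -0.026]
```

Call:
jog_arm:
  steps: [0,-0.3,0,0,0,0,0.2,0,-0.3,0,0,0,0,0.2,0,-0.25,0,0,0,0,0.2,0,-0.25,0,0,0,0,0.2]

```text
time_s: 19.5
tcp_pos: [0.4169, 0.1767, 0.0777]
tool_rot: [2.471, 1.92, 0.029]
contact_force: [14.4, -4.4, -11.0]
width: 0.0744
```

```bash
python3 -c "
from h import *
togo(-.275,.008,.076)"
```

```text
t 19.5 press-frame tcp [-0.272  0.011  0.078] F [ 14.382  -4.405 -10.992] w 0.0743846451728557
shift units [-0.141 -0.161  0.083] turn units [ 0.21  -0.072 -0.054]
```

The outer stop is reached: 14 N, with the inner face at −235 mm as expected. Backing the finger off the plate and rising.

Call:
jog_arm:
  steps: [0,0.4,0,0,0,0,0.1,0,0.4,0,0,0,0,0.1,0,0,0,0,0,0,0.1]

```text
time_s: 19.8
tcp_pos: [0.4292, 0.1731, 0.0778]
tool_rot: [2.474, 1.925, 0.019]
contact_force: [-0.6, -0.7, -0.7]
width: 0.0836
```

```bash
python3 -c "
from h import *
togo(-.260,.008,.2)"
```

```text
t 19.8 press-frame tcp [-0.259  0.01   0.078] F [-0.582 -0.696 -0.696] w 0.08356489930912031
shift units [-0.08   0.031 -6.113] turn units [ 0.13  -0.056 -0.04 ]
```

Call:
jog_arm:
  steps: [0,0,-0.7,0,0,0,0.1,0,0,-0.9,0,0,0,0.1,0,0,-0.9,0,0,0,0.1,0,0,-0.9,0,0,0,0.1,0,0,-0.9,0,0,0,0.1,0,0,-0.9,0,0,0,0.1,0,0,-0.9,0,0,0,0.1,0,0,-0.9,0,0,0,0.1,0,0,0,0,0,0,0.1]

```text
time_s: 20.7
tcp_pos: [0.415, 0.1742, 0.2196]
tool_rot: [-2.464, -1.929, 0.02]
contact_force: [0.2, 0.4, -0.3]
width: 0.0836
```

```bash
python3 -c "
from h import *
togo(-.260,.008,.2)
c=ctrl.read_camera('side');cv2.imwrite('pics/s8.png',cv2.resize(c['color'][125:275,130:330,::-1],None,fx=4,fy=4))
print('side plate top mid',[ (pix(c,pw(-.239,y,.0865))-[130,125])*4 for y in(-.04,.04)])
c=ctrl.read_camera('wrist');cv2.imwrite('pics/w8.png',c['color'][:,:,::-1])
print([pix(c,pw(-.239,y,.0865)) for y in(-.04,.04)],'tin top',pix(c,pw(-.09,0,.0875)))"
```

```text
t 20.7 press-frame tcp [-0.273  0.008  0.22 ] F [ 0.25   0.351 -0.299] w 0.08361820571979996
shift units [0.006 0.669 0.968] turn units [-0.176  0.026  0.021]
side plate top mid [array([280.969, 327.779]), array([274.396, 287.756])]
[array([290.247, 231.037]), array([292.998, 158.742])] tin top [434.041 197.578]
```

View pics/s8.png

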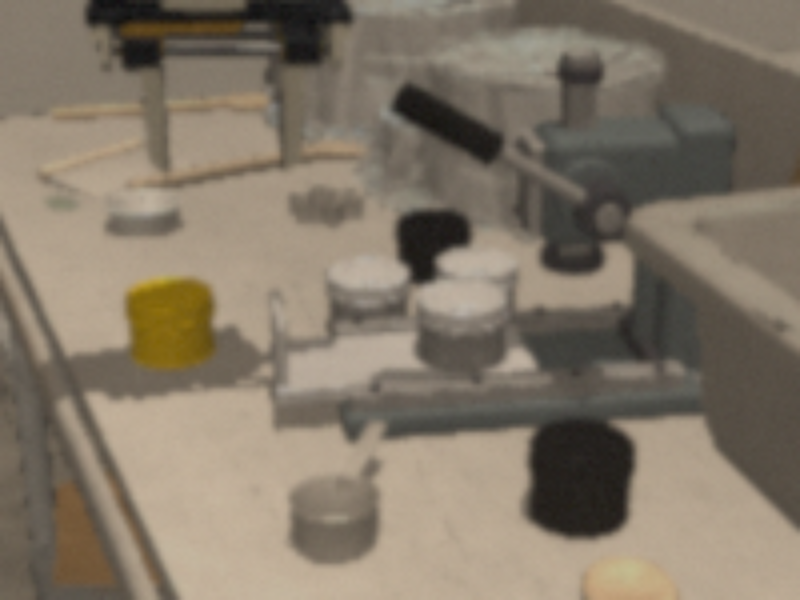

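View pics/w8.png

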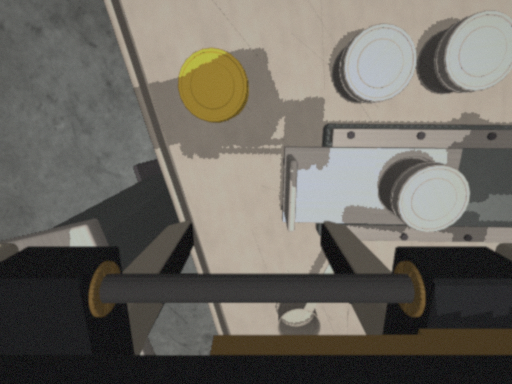

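```bash
python3 -c "
from h import *
a=cv2.imread('pics/side0.png').astype(int).mean(2);b=np.mean([ctrl.read_camera('side')['color'].mean(2) for _ in range(3)],0)
np.set_printoptions(linewidth=150,precision=0,suppress=True)
print(a[190:222,241:250].mean(1));print(b[190:222,241:250].mean(1))
k=[cv2.imread('pics/side0.png')[185:225,230:265],ctrl.read_camera('side')['color'][185:225,230:265,::-1]]
cv2.imwrite('pics/cmp.png',cv2.resize(np.hstack(k),None,fx=10,fy=10,interpolation=cv2.INTER_CUBIC))"
```

```text
[171. 170. 168. 165. 165. 168. 170. 171. 171. 170. 169. 161. 146. 127. 119. 118. 106.  92.  91.  85.  80.  79.  80.  81.  82.  82.  81.  84.  90.
  91. 107. 118.]
[174. 173. 169. 159. 151. 163. 171. 173. 174. 174. 175. 175. 169. 159. 136. 123. 120. 119. 106.  87.  80.  81.  82.  83.  84.  84.  82.  85.  91.
  93. 108. 120.]
```

View pics/cmp.png

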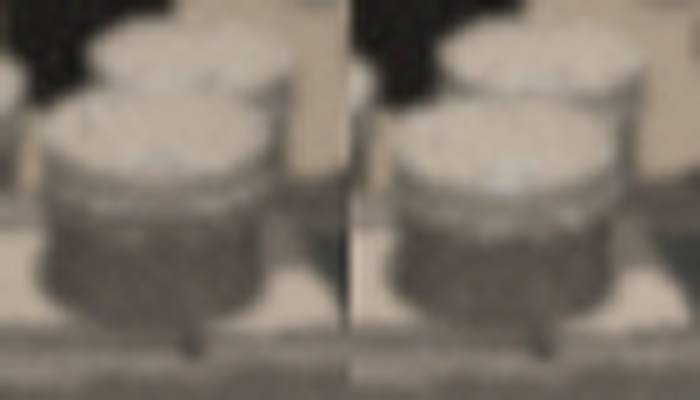

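The tin's base sits exactly where it did at the start, and its lid edge is about 1.5 px lower (roughly 4–5 mm, the initial proudness). The lever is up and the plate is at its start position. Handing in.

```bash
python3 -c "
from h import *
print(ctrl.sign_off())"
```

```text
the job is handed in; nothing more can be done
None
```

The tin is closed and stands in the drawn-out tray. I handed the job in shortly after 20.7 s of the 58 s; sign-off reported no verdict.

- **What I did:** I pushed the tray home by its front plate with the shut fingertips. I then pressed the lever to its lower stop, let it rise, and pushed the tray back out from the inner side of the plate with one finger of the open gripper.
- **Tray:** With the tray home, the plate was within about 2 px of where 0.090 m puts it. After the pull it was back at its start position, and the push against the outer stop read about 14 N.
- **Lever:** It is back up in the pictures. At the lower stop I pushed harder than needed: the wrist force reached about 85 N, under the 120 N limit.
- **Lid:** It sits about 1.5 px lower in the side view, roughly the 4–5 mm it stood proud. At that resolution I cannot confirm 1.2 mm from the picture alone; the hard lower stop is the stronger evidence.
- **Tin:** Its base is unmoved from the start, and its top is about 3 px (a few mm) from the predicted centre.
- **Bystanders:** The things left of the press and the measuring cup look unmoved. I did not measure them, and the spoon and star cutter were mostly or wholly out of the last pictures, though the arm did not go near them. The gripper is clear of everything, with no contact force.

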